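Swap a flat cap lamp for a charged one and hold it to the light meter

ROBOT

A 6-joint arm with a two-finger parallel gripper is mounted at the origin on the work surface. World frame = base frame: x ahead of the robot, y to its left, z up, the work surface at z = 0. Lengths are in m, angles in rad, forces in N, time in s.
With the tool pointing down it reaches from about 0.225 to 0.875 m from the base axis. Payload 3.4 kg.
Tool frame: the origin (TCP) lies where the fingers leave the gripper's body, on its centre line; the fingertips stand 73 mm ahead of it and the grasp point (between the pads) lies 54 mm ahead of it (manip.grip_point_offset is the distance from the TCP to the grasp point, in m); z points along the fingers, y is the line along which they close (so a half turn about z gives the same grasp; the last joint's range is limited). The gripper opens to 85 mm and grips with 20 to 120 N. Pads are 22 mm wide; open, the fingers measure 114 mm over their backs; the gripper's body (76 mm by 85 mm) begins 54 mm behind the grasp point. The pads swing forward as they close: fully open they stand 13 mm farther back than shut.
Start: joints at [1.16, 0.276, 1.505, -0, 1.361, -0.121], TCP at [0.164, 0.551, 0.304] pointing down, gripper open.
Joint ranges: [-2.89, 2.89], [-0.75, 2.08], [0.22, 2.7], [-1.18, 4.32], [0.11, 2.71], [-2.7, 2.7]. Speed limits (rad/s): [2.57, 2.57, 3.14, 3.14, 3.14, 3.14].

INTERFACE

Orientations are given as a unit quaternion [w, x, y, z].
In Python, from rig import sensors, cams, manip, spotter gives the robot as it stands.
- The arm moves only by the tool drive_tool, never from a script. Its argument "targets" is a list of rows, each a list of 4 numbers: the shift along the world's x, y, z in m, then the turn about the world's z in degrees. In form: [[dx, dy, dz, spin], ...]. A call has exactly 5 rows; each row shifts and turns the commanded pose from where the row before left it; what a row does not reach is not made up. A row lasts 1/8 s, in which the tool goes at most 62.5 mm and 10.7 degrees, less where a joint would pass 70% of its speed; a pose out of reach is approached as far as the arm can. A call is refused whole if a number of a shift passes 0.0625 or a number of a turn 10.7, either way. A call with a gripper value outside its range is refused whole. "jaw" is the finger opening in m, from 0 to 0.0854, set as the call begins (left out, the last holds). The fingers move at their own pace and stop on an object; "force" is the grip in N (left out, the last holds). Time passes only in rows, so rows that do not move let the fingers close, or fill a call up. It gives the time, the measured TCP pose, the force and the opening at its end, in the units of the state.
- sensors.get_state(): the state, without advancing time (a new reading comes with each control period).
- cams.get_image(name): name is "scene" or "side" or "wrist"; returns a dict with "color" (480x640x3 uint8, red, green, blue), "intrinsics" (3x3 intrinsics, pixels), "R" (3x3) and "t" (3): a world point X has camera coordinates R X + t. Camera axes: x right, y down, z forward; pixel columns grow to the right and rows downward; lengths in m; the calibration is good to about 2 mm. A picture is of the moment at which its call begins. There is no depth.
- manip.sign_off(): hands the job in, once; it reports no verdict.
Trained networks look in the newest picture that a camera, given by its name, has taken for a name from the list of things; names that differ only in an ending like _2 or _b are one class to them, and where a whole thing is asked for, a point or a joint stands for the part that bears it (a point fixed in the world has none). Each returns a list of dicts, best first, with "score" (0 to 1); they miss things now and then, are a little off and sometimes report something else, mostly with a low value. They report only what shows in the picture. A call takes as long as a camera call. They do not tell look-alikes from the thing itself.
- spotter.find_in(query, camera): "point" ([x, y, z] in m, in world coordinates, good to about 4 mm: the middle of the surface that is visible of it).
- spotter.landmark_of(query, camera): "point" ([x, y, z] in m, in world coordinates, good to about 4 mm: a listed point, or the origin of a listed thing).
The state is a dict: "clock": time; "qpos": joint angles; "qd": joint speeds; "effort": joint torques, N m; "position": TCP position; "ee_rot": TCP orientation; "contact_force": force on the tool from outside, world axes, zero at the start; "moment": the same for the moment, N m; "width": finger opening in m.
Only numpy, scipy, OpenCV 4.12 (cv2) and the standard library are available. Lean on these libraries where they do the work, as an engineer would, in place of code of your own. Each camera call takes 0.05 s, during which the arm holds its last target. There are 200 camera calls.

TASK

Put the flat cap lamp that stands on the table back on charge: set it fully down in the empty charging dock with its lens facing out of the dock's low open front, and let go. Then lift the charged lamp out of the other dock and hold it up to the light meter for its brightness reading: upright and level, lens squarely facing the white sensor dome, centred on the dome's axis and 15 cm away from it. Finish still holding it there in the air, motionless; do not drop a lamp, touch the meter or push the water bottle or yoghurt cup about.

Things in the scene. Friction and masses are not known exactly. Their poses are not given: they have to be found in the camera images.
- lamp_flat: Flat cap lamp, upright on the table: black block 46 (x) x 54 (y) x 62 (z) mm, 0.17 kg. Origin centre of underside, z to its top. Lens looks along -x: round grey bezel (54 mm wide) out to x=-33 mm, centred 32 mm up. Steel clip behind to x=+30 mm. Button on top, 4 mm high. Flat sides at y=+-27 mm, 46 mm long, clear to the top, suit a 54 mm grasp from above. Centre of mass about 32 mm up.
- lamp_flat_lens (a point): Middle of the flat lamp's lens, at (-34, 0, 32) mm in the lamp's frame; same axes as the lamp.
- lamp_charged: The charged cap lamp, the same in every way as the flat one (same frame and sizes); at the start it stands loose in the other charging dock, leaning back 15 degrees, lens facing out of the dock's front and slightly up.
- lamp_charged_lens (a point): Middle of the charged lamp's lens, at (-34, 0, 32) mm in the lamp's frame; same axes as the lamp.
- dock_empty: Empty charging dock, fixed to the table: black foot 98 (x) x 86 (y) x 22 mm with a grey bay on it for one lamp. Origin centre of underside, z up; its open front (low lip) faces its own -x. The bay is reclined 15 degrees, so that a lamp in it leans back towards the dock's +x.
- dock_empty_seat (a point): Centre of the bay floor, 36 mm above the table, axes of the reclined bay (z leans back 15 deg, -x out of the front). A seated lamp, lens out, has its origin and axes here, within the play. Inner faces: sides y=+-29.5 mm (walls 15 mm high), front lip x=-36 mm (7 high), back rest x=+33.5 mm (30 high). Play 2.5 mm each side, 2 to 3.5 mm fore and aft. Open above.
- dock_charged: The other charging dock, the same in every way, fixed; the charged lamp stands in it. The two docks may stand either way round.
- dock_charged_seat (a point): Centre of the bay floor of the dock that holds the charged lamp; axes and sizes as for the empty dock's seat.
- meter: Light meter on a bench stand, fixed: round steel foot of 110 mm diameter, a grey handset 64 mm wide and 26 mm thick standing upright from 70 to 235 mm above the table, its front (display below, sensor above) facing its own -x. Origin at the table, below the handset's front face; the foot is centred at x = +20 mm; z up.
- meter_dome (a point): Tip of the white sensor dome (36 mm diameter), 200 mm above the table, at (-21, 0, 200) mm in the meter's frame, same axes as the meter. The dome looks level along -x; the lamp belongs 150 mm out along -x from this point, measured to the middle of its lens, at the same height.
- water_bottle: Bystander: clear water bottle, 64 mm diameter, 200 mm tall, loose. Origin under its centre.
- yoghurt_cup: Bystander: white sealed yoghurt cup, 72 mm diameter at the rim, 72 mm tall, loose. Origin under its centre.
There are look-alikes about, which are no part of the job. What is shaped like the lamp_charged but green or yellow is not meant.

How it is judged:
On the way, in this order (a step that is already met when the one before it is completed fails the run):
1. the flat lamp is fully down in the empty dock, lens out, and let go, the charged lamp still in its dock (distance between lamp_flat and dock_empty_seat below 0.007 m and angle between the z axis of lamp_flat and the z axis of dock_empty_seat, either way round below 0.1 rad and x of lamp_flat_lens in the frame of dock_empty_seat below -0.025 m and contact force between lamp_flat and the fingers below 0.05 N and distance between lamp_charged and dock_charged_seat below 0.02 m), for 0.2 s.
2. the charged lamp is lifted clear of its dock (z of lamp_charged in the frame of dock_charged_seat above 0.03 m), for 0.1 s.
At the end, for the whole second after the job is handed in: Flat lamp let go in the formerly empty dock: within 7 mm of the seat, 6 deg of the bay's lean, lens out. Charged lamp still, held by the fingers alone: lens 150 +-25 mm from the dome tip, within 20 mm of its axis sideways and in height, facing it within 8 deg, top up within 8 deg (distance between lamp_flat and dock_empty_seat below 0.007 m and angle between the z axis of lamp_flat and the z axis of dock_empty_seat, either way round below 0.1 rad and x of lamp_flat_lens in the frame of dock_empty_seat below -0.025 m and contact force between lamp_flat and the fingers below 0.05 N and x of lamp_charged_lens in the frame of meter_dome between -0.175 and -0.125 m and y of lamp_charged_lens in the frame of meter_dome between -0.02 and 0.02 m and z of lamp_charged_lens in the frame of meter_dome between -0.02 and 0.02 m and x of meter_dome in the frame of lamp_charged_lens below -0.1 m and angle between the x axis of lamp_charged and the x axis of meter, either way round below 0.14 rad and angle between lamp_charged's own z axis and vertical below 0.14 rad and contact force between lamp_charged and the fingers above 1 N and contact force between lamp_charged and meter below 0.05 N and linear speed of lamp_charged below 0.02 m/s and angular speed of lamp_charged below 0.15 rad/s); the arm keeps its last pose, push and grip.
It fails at once if a lamp is dropped (falls free faster than 0.6 m/s) ((contact force between lamp_flat and the fingers below 0.01 N and linear speed of lamp_flat above 0.6 m/s) or (contact force between lamp_charged and the fingers below 0.01 N and linear speed of lamp_charged above 0.6 m/s)).
It fails at once if the light meter is touched (contact force between meter and anything else above 1 N).
It fails at once if the water bottle is pushed about (more than 30 mm) (distance of water_bottle from where it was at the start of the episode above 0.03 m).
It fails at once if the yoghurt cup is pushed about (more than 30 mm) (distance of yoghurt_cup from where it was at the start of the episode above 0.03 m).
It also fails if it takes over 58 s, if anything falls off the work surface, if the arm or the gripper's body presses on something with over 40 N, if the wrist force passes 120 N, or if a joint passes its speed limit or range.

## Working session

There is one attempt and no reset: what is moved stays moved. The work goes in short steps, Python scripts to look and compute and a tool call to move; the robot and the scene stay as the last step left them, time stands still between calls to the robot, and variables do not carry over. Pictures are saved under pics/ and viewed, on a budget of 10 in all, crops included, one or two more only if the job needs it, and the job is handed in when it is done.

Besides the shell and the picture viewer there is one more tool, called as name(argument=value, ...) on one line, values as JSON. drive_tool: Moves the arm, as the interface text tells. Its arguments: {"type":"object","properties":{"targets":{"type":"array","items":{"type":"array","items":{"type":"number"}}},"jaw":{"type":"number"},"force":{"type":"number"}},"required":["targets"]}

```bash
ls; mkdir -p pics; cat > h.py <<'E'
import cv2, numpy as np
from rig import sensors,cams,manip,spotter
def snap(cam,fn):
    im=cams.get_image(cam); cv2.imwrite('pics/'+fn,im['color'][:,:,::-1]); return im
def proj(im,X):
    c=im['R']@np.array(X)+im['t']; p=im['intrinsics']@c; return p[:2]/p[2]
E
python3 - <<'E'
from h import *
for c in ['scene','side']:
    snap(c,c+'1.png')
    for q in ['lamp_flat','lamp_flat_lens','lamp_charged','lamp_charged_lens','dock_empty','dock_empty_seat','dock_charged','dock_charged_seat','meter','meter_dome','water_bottle','yoghurt_cup']:
        print(c,q,[(np.round(r['point'],3).tolist(),round(r['score'],2)) for r in spotter.landmark_of(q,c)])
print(sensors.get_state()); print(manip.grip_point_offset)
a=cv2.imread('pics/scene1.png');b=cv2.imread('pics/side1.png')
E
```

```text
pics
scene lamp_flat [([0.524, 0.005, -0.002], 0.56)]
scene lamp_flat_lens []
scene lamp_charged [([0.48, 0.432, 0.031], 0.91), ([0.336, 0.242, 0.023], 0.89)]
scene lamp_charged_lens [([0.376, 0.266, 0.03], 0.87), ([0.44, 0.439, 0.029], 0.64), ([0.47, 0.292, 0.033], 0.63)]
scene dock_empty [([0.641, 0.251, 0.001], 0.63)]
scene dock_empty_seat [([0.646, 0.251, 0.04], 0.71)]
scene dock_charged [([0.469, 0.286, -0.001], 0.64)]
scene dock_charged_seat [([0.47, 0.286, 0.04], 0.68)]
scene meter [([0.571, -0.321, -0.001], 0.79)]
scene meter_dome [([0.569, -0.304, 0.203], 0.68)]
scene water_bottle []
scene yoghurt_cup [([0.796, 0.09, -0.006], 0.77), ([0.47, 0.293, 0.034], 0.73), ([0.64, 0.253, -0.003], 0.52)]
side lamp_flat [([0.471, 0.288, 0.035], 0.72), ([0.53, 0.003, -0.002], 0.58)]
side lamp_flat_lens [([0.543, -0.026, 0.035], 0.58), ([0.527, 0.001, -0.002], 0.32), ([0.756, -0.082, 0.001], 0.32)]
side lamp_charged [([0.339, 0.238, 0.03], 0.84), ([0.475, 0.424, 0.029], 0.61), ([0.472, 0.286, 0.037], 0.59), ([0.473, 0.262, 0.075], 0.58)]
side lamp_charged_lens [([0.371, 0.27, 0.029], 0.87)
[... 512 characters left out ...]
([0.577, -0.325, 0.004], 0.62)]
{'clock': 1.3, 'qpos': array([ 1.16001189e+00,  2.75923420e-01,  1.50490638e+00, -9.94850810e-06,
        1.36069196e+00, -1.21035191e-01]), 'qd': array([ 0.00021897, -0.00031045, -0.00031775,  0.00080298,  0.00049538,
        0.00265154]), 'effort': array([ 1.39563053e-03, -4.16655672e+01, -2.46098381e+01, -2.15787240e-04,
        2.46766231e-04, -2.26201053e-06]), 'position': array([0.16432341, 0.55105029, 0.30391209]), 'ee_rot': array([1.40081527e-05, 1.44367341e-01, 9.89524163e-01, 3.29198542e-05]), 'contact_force': array([-0.70759996,  0.56471792, -0.23522807]), 'moment': array([-0.00574264, -0.02484809,  0.01950744]), 'width': 0.08548157083586408}
0.0539
```

View pics/scene1.png

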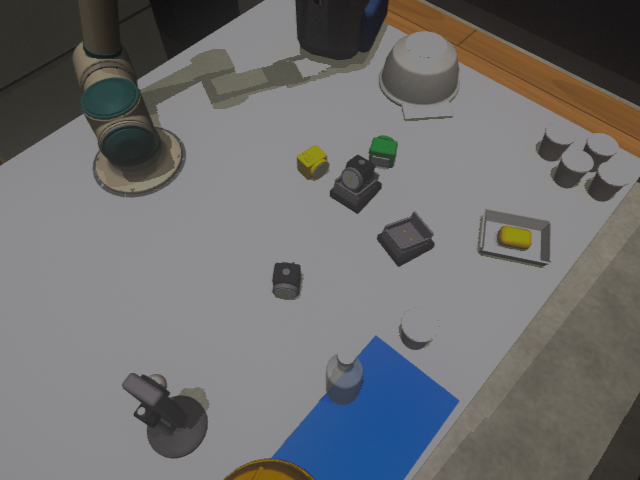

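View pics/side1.png

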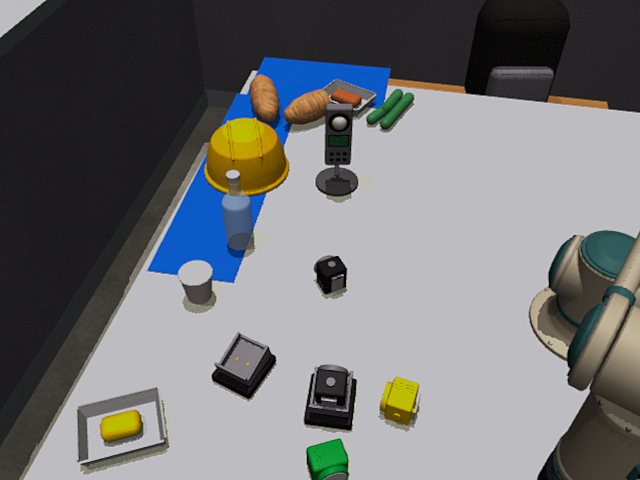

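The scene view shows the empty dock at (406,240), the charged lamp in its dock at (356,185), the flat lamp at (287,280) and the meter at (170,415), with green and yellow look-alikes beside the dock. The side view agrees: the meter front faces +y, and the bottle and cup are at (238,215) and (197,283). I'll move above the empty dock for a wrist look.

drive_tool(targets=[[0.044,-0.032,0,-4.3],[0.044,-0.032,0,-4.3],[0.044,-0.032,0,-4.3],[0.044,-0.032,0,-4.3],[0.044,-0.032,0,-4.3]])

```text
clock: 1.92
position: [0.3856, 0.39, 0.3041]
ee_rot: [0.0, 0.328, 0.945, 0.0]
contact_force: [0.1, 0.4, -0.8]
width: 0.0855
```

drive_tool(targets=[[0.044,-0.032,0,-4.3],[0.044,-0.032,0,-4.3],[0.044,-0.032,0,-4.3],[0.044,-0.032,0,-4.3],[0.044,-0.032,0,-4.3]])

```text
clock: 2.55
position: [0.6057, 0.2299, 0.304]
ee_rot: [0.0, 0.498, 0.867, 0.0]
contact_force: [-0.4, -0.1, -0.2]
width: 0.0852
```

```bash
python3 - <<'E'
from h import *
im=snap('wrist','w1.png')
for q in ['lamp_charged_lens','lamp_charged','dock_empty','dock_empty_seat','dock_charged','dock_charged_seat','lamp_flat','lamp_flat_lens']:
    print(q,[(np.round(r['point'],3).tolist(),round(r['score'],2)) for r in spotter.landmark_of(q,'wrist')])
for P in [(.645,.251,.036),(.47,.286,.036),(.527,.003,0),(.7,.25,0),(.645,.3,0)]: print(P,proj(im,P).round())
print(-im['R'].T@im['t'], sensors.get_state()['position'],sensors.get_state()['ee_rot'])
E
```

```text
lamp_charged_lens [([0.379, 0.272, 0.029], 0.8), ([0.471, 0.263, 0.072], 0.66)]
lamp_charged [([0.467, 0.288, 0.038], 0.96), ([0.34, 0.238, 0.031], 0.68)]
dock_empty [([0.645, 0.253, -0.006], 0.75)]
dock_empty_seat [([0.642, 0.25, 0.035], 0.78)]
dock_charged []
dock_charged_seat []
lamp_flat [([0.523, -0.0, -0.001], 0.79)]
lamp_flat_lens []
(0.645, 0.251, 0.036) [367. 214.]
(0.47, 0.286, 0.036) [218.  80.]
(0.527, 0.003, 0) [167. 335.]
(0.7, 0.25, 0) [405. 232.]
(0.645, 0.3, 0) [388. 166.]
[0.56752443 0.29484098 0.37439465] [0.60323358 0.23207143 0.30426362] [-6.91477440e-05  4.96199859e-01  8.68208315e-01  1.26489233e-04]
```

View pics/w1.png

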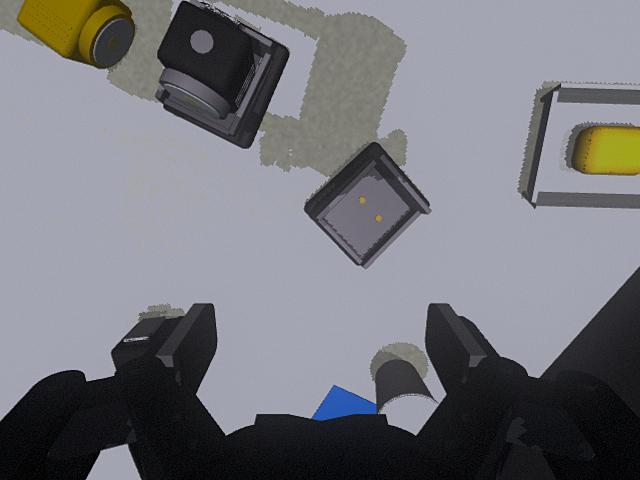

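```bash
python3 - <<'E'
import cv2,numpy as np
a=cv2.imread('pics/w1.png')[130:290,280:460]; b=cv2.imread('pics/side1.png')[320:410,200:300]
a=cv2.resize(a,(450,400),interpolation=2); b=cv2.resize(b,(340,306),interpolation=2)
o=np.zeros((400,800,3),np.uint8);o[:400,:450]=a;o[:306,455:795]=b
cv2.imwrite('pics/c1.png',cv2.convertScaleAbs(o,alpha=1.6,beta=20))
E
```

```text
(no output)
```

View pics/c1.png

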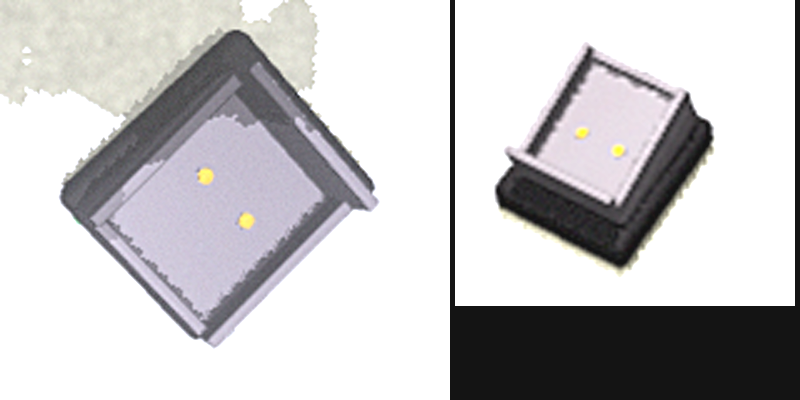

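```bash
python3 - <<'E'
from h import *
im=cams.get_image('wrist')
def unp(p,z):
    d=im['R'].T@np.linalg.inv(im['intrinsics'])@np.array([*p,1.]); c=-im['R'].T@im['t']; return c+d*(z-c[2])/d[2]
for p in [(374,142),(305,208)]: print(p,unp(p,.022).round(4))
base=cv2.convertScaleAbs(im['color'][:,:,::-1].copy(),alpha=1.6,beta=20)
c,s=np.cos(np.radians(15)),np.sin(np.radians(15))
outs=[]
P=[unp(p,.022) for p in [(374,142),(305,208)]]
e=np.degrees(np.arctan2(*(P[0]-P[1])[1::-1])); print('edge',e,np.linalg.norm(P[0]-P[1]))
for k in range(4):
    yaw=np.radians(e+90*k); o=base.copy()
    Rz=np.array([[np.cos(yaw),-np.sin(yaw),0],[np.sin(yaw),np.cos(yaw),0],[0,0,1]])
    B=Rz@np.array([[c,0,s],[0,1,0],[-s,0,c]])
    org=np.array([.645,.251,0]); seat=org+[0,0,.036]
    def poly(pts,col): cv2.polylines(o,[np.array([proj(im,x) for x in pts]).round().astype(int)],True,col,1)
    poly([org+Rz@[a,b,.022] for a,b in [(-.049,-.043),(.049,-.043),(.049,.043),(-.049,.043)]],(0,0,255))
    poly([seat+B@[.0335,a,b] for a,b in [(-.03,0),(.03,0),(.03,.03),(-.03,.03)]],(0,160,0))
    poly([seat+B@[-.036,a,b] for a,b in [(-.03,0),(.03,0),(.03,.007),(-.03,.007)]],(255,0,0))
    cv2.putText(o,str(k),(300,150),0,.6,(0,0,255),1)
    outs.append(cv2.resize(o[130:290,280:460],(400,300),interpolation=2))
cv2.imwrite('pics/c2.png',np.vstack([np.hstack(outs[:2]),np.hstack(outs[2:])]))
E
```

```text
(374, 142) [0.614  0.3137 0.022 ]
(305, 208) [0.5893 0.2252 0.022 ]
edge 74.40304373191132 0.09189846848945762
```

View pics/c2.png

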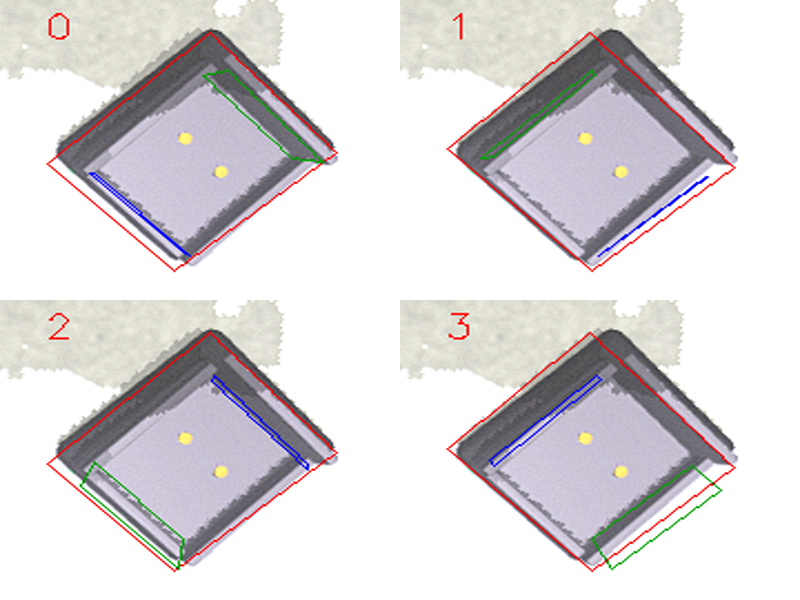

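Option 3 fits: the front lip is the upper-left wall in the wrist view, and the back rest overhangs at the lower right. So the dock's +x points to about -16° yaw. One closer look should give fit precision.

drive_tool(targets=[[0.02,-0.01,-0.025,0],[0.02,-0.01,-0.025,0],[0.02,-0.01,-0.025,0],[0.015,-0.01,-0.025,0],[0,0,0,0]])

```text
clock: 3.68
position: [0.6785, 0.1908, 0.2015]
ee_rot: [-0.002, 0.497, 0.868, -0.002]
contact_force: [-0.4, 0.7, 1.2]
width: 0.0855
```

```bash
python3 - <<'E'
from h import *
import pickle
im=snap('wrist','w2.png'); pickle.dump(im,open('w2.pkl','wb'))
for q in ['dock_empty','dock_empty_seat']:
    print(q,[(np.round(r['point'],3).tolist(),round(r['score'],2)) for r in spotter.landmark_of(q,'wrist')])
print(sensors.get_state()['position'])
c=im['color'][:,:,::-1]; cv2.imwrite('pics/w2c.png',cv2.resize(cv2.convertScaleAbs(c,alpha=1.6,beta=20),(800,600)))
E
```

```text
dock_empty [([0.646, 0.253, -0.002], 0.56)]
dock_empty_seat [([0.645, 0.249, 0.036], 0.87), ([0.525, 0.002, 0.0], 0.39)]
[0.67901449 0.19200182 0.20531847]
```

View pics/w2c.png

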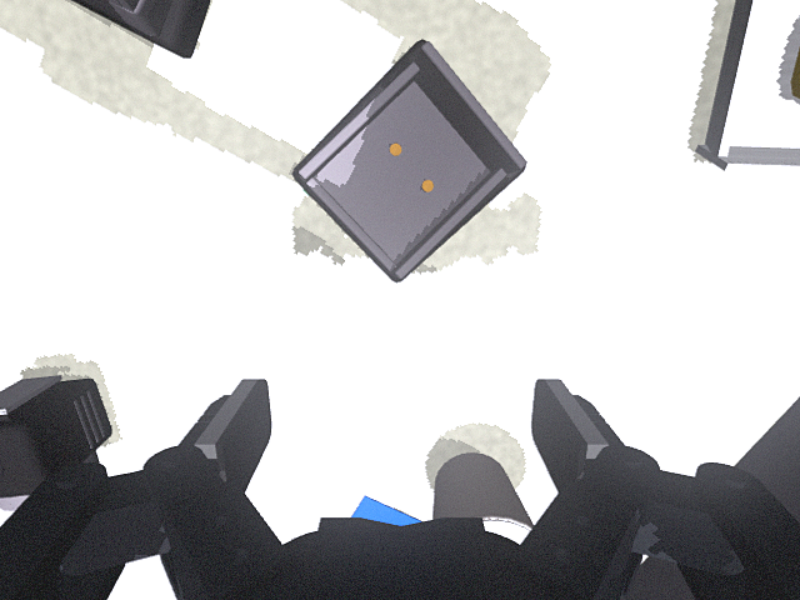

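```bash
cat > fit.py <<'E'
from h import *
import pickle
from scipy.optimize import least_squares
im=pickle.load(open('w2.pkl','rb'))
c,s=np.cos(np.radians(15)),np.sin(np.radians(15))
def frames(x,y,yaw):
    Rz=cv2.Rodrigues(np.array([0,0,yaw]))[0]; return Rz,Rz@np.array([[c,0,s],[0,1,0],[-s,0,c]]),np.array([x,y,0.])
F=[(-.049,-.043),(.049,-.043),(.049,.043),(-.049,.043)]
obs={'T':(422,42),'L':(295,172),'B':(398,281)}
# option: corner index for T,L,B   (0: x up-right; 3: x down-right)
opts={0:((2,3,0),75),3:((3,0,1),-15),2:((0,1,2),255),1:((1,2,3),165)}
outs=[]
for k,(idx,y0) in sorted(opts.items()):
    def res(p):
        Rz,B,o=frames(*p); return np.concatenate([proj(im,o+Rz@[*F[i],.022])-np.array(q)*.8 for i,q in zip(idx,obs.values())])
    r=least_squares(res,[.645,.251,np.radians(y0)]); p=r.x; print(k,p[:2].round(4),np.degrees(p[2]).round(1),r.fun.round(1))
    Rz,B,org=frames(*p); seat=org+Rz@[0,0,.036]
    o=cv2.convertScaleAbs(im['color'][:,:,::-1].copy(),alpha=2.2,beta=20)
    o=cv2.resize(o,None,fx=2,fy=2)
    def poly(pts,col): cv2.polylines(o,[np.array([2*proj(im,x) for x in pts]).round().astype(int)],True,col,1)
    poly([org+Rz@[a,b,.022] for a,b in F],(0,0,255))
    poly([seat+B@[.0335,a,b] for a,b in [(-.0295,0),(.0295,0),(.0295,.03),(-.0295,.03)]],(0,200,0))
    poly([seat+B@[-.036,a,b] for a,b in [(-.0295,0),(.0295,0),(.0295,.007),(-.0295,.007)]],(255,0,0))
    for w in (-.0295,.0295): poly([seat+B@[a,w,b] for a,b in [(-.036,0),(.0335,0),(.0335,.015),(-.036,.015)]],(255,0,255))
    cv2.putText(o,str(k),(450,60),0,1,(0,0,255),2)
    outs.append(cv2.resize(o[40:480,440:880],(300,300)))
cv2.imwrite('pics/c3.png',np.vstack([np.hstack(outs[:2]),np.hstack(outs[2:])]))
E
python3 fit.py
```

```text
0 [0.6466 0.2547] 73.1 [ 3.3 -5.7 -4.   2.1  0.5  5.8]
1 [0.649  0.2514] 159.7 [ -3.5   1.1  -3.  -10.8   7.4  11.6]
2 [0.6466 0.2547] 253.1 [ 3.3 -5.7 -4.   2.1  0.5  5.8]
3 [0.649  0.2514] -20.3 [ -3.5   1.1  -3.  -10.8   7.4  11.6]
```

View pics/c3.png

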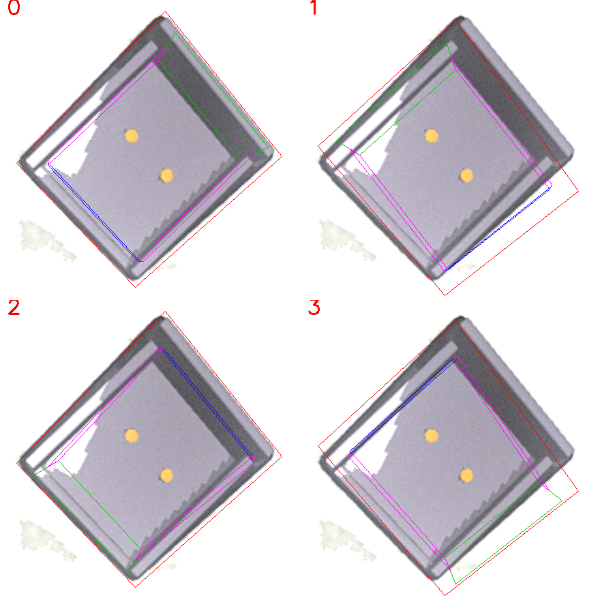

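Correction: the closer view settles on option 0. The tall back rest is upper right, the side walls line up and the contacts are symmetric, so the dock's +x is at about 74° yaw and its front faces about -106°. The dock is at about (0.646, 0.253). Next I'll look at the flat lamp.

drive_tool(targets=[[-0.028,-0.05,0.01,0],[-0.028,-0.05,0.01,0],[-0.028,-0.05,0.005,0],[-0.028,-0.05,0,0],[-0.007,-0.047,0,0]])

```text
clock: 4.45
position: [0.5584, -0.0563, 0.2313]
ee_rot: [0.001, 0.497, 0.868, 0.0]
contact_force: [0.9, 0.1, 0.5]
width: 0.0855
```

```bash
python3 - <<'E'
from h import *
import pickle
cams.get_image('wrist');cams.get_image('wrist');im=snap('wrist','w3.png'); pickle.dump(im,open('w3.pkl','wb'))
for q in ['lamp_flat','lamp_flat_lens']:
    print(q,[(np.round(r['point'],3).tolist(),round(r['score'],2)) for r in spotter.landmark_of(q,'wrist')])
print(sensors.get_state()['position'])
o=cv2.convertScaleAbs(im['color'][:,:,::-1].copy(),alpha=2.,beta=20)
x,y=.525,.002
for yaw,col in [(120,(0,0,255))]:
    Rz=cv2.Rodrigues(np.array([0,0,np.radians(yaw)]))[0]
    for z in (0,.062): cv2.polylines(o,[np.array([proj(im,np.array([x,y,0])+Rz@[a,b,z]) for a,b in [(-.023,-.027),(.023,-.027),(.023,.027),(-.023,.027)]]).round().astype(int)],True,col,1)
u,v=proj(im,[x,y,.03]).astype(int); u=max(u,130);v=max(v,100)
o=o[v-100:v+100,u-130:u+130]; print(u-130,v-100); cv2.imwrite('pics/c4.png',cv2.resize(o,None,fx=3,fy=3))
E
```

```text
lamp_flat [([0.523, 0.004, 0.001], 0.82)]
lamp_flat_lens [([0.546, -0.026, 0.03], 0.69)]
[ 0.56054348 -0.05518089  0.23029875]
191 36
```

View pics/c4.png

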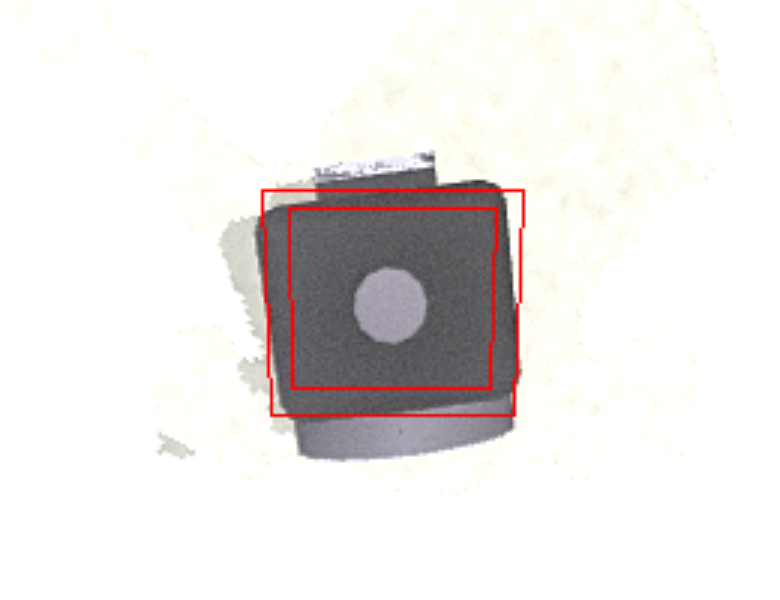

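The red model sits on the lamp centre (button at 390,303), and the lamp is about 6° counter-clockwise of it. So the lens faces about -54° and I'll spin +6°. Descending and grasping.

drive_tool(targets=[[-0.018,0.029,0,3],[-0.018,0.029,0,3],[0,0,-0.03,0],[0,0,-0.04,0],[0,0,-0.03,0]])

```text
clock: 5.32
position: [0.5242, 0.0042, 0.1281]
ee_rot: [-0.0, 0.45, 0.893, 0.0]
contact_force: [-0.0, -0.1, 0.6]
width: 0.0854
```

drive_tool(targets=[[0,0,-0.02,0],[0,0,-0.014,0],[0,0,0,0],[0,0,0,0],[0,0,0,0]])

```text
clock: 5.95
position: [0.525, 0.002, 0.0959]
ee_rot: [0.001, 0.451, 0.893, 0.0]
contact_force: [0.1, 0.5, 0.2]
width: 0.0854
```

drive_tool(targets=[[0,0,0,0],[0,0,0,0],[0,0,0,0],[0,0,0,0],[0,0,0,0]], jaw=0.03, force=40)

```text
clock: 6.58
position: [0.5247, 0.0019, 0.0954]
ee_rot: [0.0, 0.451, 0.893, 0.0]
contact_force: [-0.5, -0.2, 5.6]
width: 0.0536
```

drive_tool(targets=[[0,0,0.04,0],[0,0,0.06,0],[0.0153,0.0318,0,-6.55],[0.0153,0.0318,0,-6.55],[0.0153,0.0318,0,-6.55]])

```text
clock: 7.2
position: [0.5701, 0.0983, 0.1945]
ee_rot: [-0.0, 0.598, 0.801, -0.0]
contact_force: [0.8, 0.4, -1.3]
width: 0.0536
```

drive_tool(targets=[[0.0153,0.0318,0,-6.55],[0.0153,0.0318,0,-6.55],[0.0153,0.0318,0,-6.55],[0.0153,0.0318,0,-6.55],[0.0153,0.0318,0,-6.55]])

```text
clock: 7.82
position: [0.6467, 0.2574, 0.1937]
ee_rot: [-0.0, 0.8, 0.6, -0.001]
contact_force: [0.8, 0.7, -1.5]
width: 0.0537
```

drive_tool(targets=[[0,0,-0.02,0],[0,0,0,0],[0,0,0,0],[0,0,0,0],[0,0,0,0]])

```text
clock: 8.45
position: [0.647, 0.2562, 0.1758]
ee_rot: [0.0, 0.799, 0.602, 0.001]
contact_force: [-0.5, -0.0, -1.1]
width: 0.0534
```

```bash
python3 - <<'E'
from h import *
import pickle
sts=sensors.get_state(); print(sts['position'],sts['ee_rot'],sts['contact_force'],sts['width'])
x,y,yaw=.646,.253,np.radians(74)
c,s=np.cos(np.radians(15)),np.sin(np.radians(15))
Rz=cv2.Rodrigues(np.array([0,0,yaw]))[0];B=Rz@np.array([[c,0,s],[0,1,0],[-s,0,c]]);seat=np.array([x,y,.036])
outs=[]
for cam in ['wrist','side']:
    im=cams.get_image(cam)
    for q in ['lamp_flat','lamp_flat_lens','dock_empty_seat']:
        print(cam,q,[(np.round(r['point'],3).tolist(),round(r['score'],2)) for r in spotter.landmark_of(q,cam)][:2])
    o=cv2.convertScaleAbs(im['color'][:,:,::-1].copy(),alpha=1.8,beta=20)
    o=cv2.resize(o,None,fx=2,fy=2)
    def poly(pts,col): cv2.polylines(o,[np.array([2*proj(im,p) for p in pts]).round().astype(int)],True,col,1)
    poly([seat+B@[.0335,a,b] for a,b in [(-.0295,0),(.0295,0),(.0295,.03),(-.0295,.03)]],(0,200,0))
    poly([seat+B@[-.036,a,b] for a,b in [(-.0295,0),(.0295,0),(.0295,.007),(-.0295,.007)]],(255,0,0))
    for w in (-.0295,.0295): poly([seat+B@[a,w,b] for a,b in [(-.036,0),(.0335,0),(.0335,.015),(-.036,.015)]],(255,0,255))
    poly([np.array([x,y,.022])+Rz@[a,b,0] for a,b in [(-.049,-.043),(.049,-.043),(.049,.043),(-.049,.043)]],(0,0,255))
    u,v=(2*proj(im,seat+[0,0,.03])).astype(int); u=max(u,200);v=max(v,200) 
    outs.append(cv2.resize(o[v-200:v+200,u-200:u+200] if cam=='wrist' else o[v-100:v+100,u-100:u+100],(400,400)))
cv2.imwrite('pics/c5.png',np.hstack(outs))
E
```

```text
[0.64697049 0.25615297 0.17576888] [2.56619560e-04 7.98807693e-01 6.01586083e-01 6.23199001e-04] [-0.53151178 -0.03185278 -1.11724506] 0.05342260097036991
wrist lamp_flat [([0.647, 0.256, 0.081], 0.62)]
wrist lamp_flat_lens []
wrist dock_empty_seat []
side lamp_flat [([0.65, 0.254, 0.082], 0.96)]
side lamp_flat_lens []
side dock_empty_seat [([0.645, 0.248, 0.032], 0.66)]
```

View pics/c5.png

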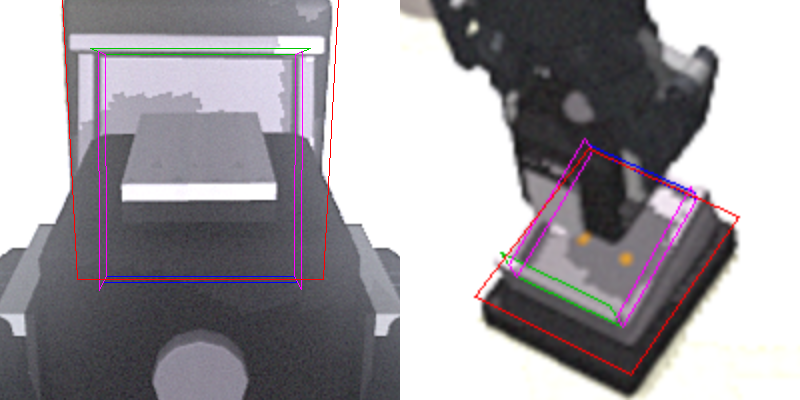

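The wrist view shows the lamp (button at 200,375) centred between the bay walls (100–300) to about 1 mm, with the back rest where predicted. Lowering.

drive_tool(targets=[[0,0,-0.015,0],[0,0,-0.012,0],[0,0,-0.005,0],[0,0,0,0],[0,0,0,0]])

```text
clock: 9.48
position: [0.647, 0.2565, 0.1432]
ee_rot: [0.0, 0.799, 0.602, 0.0]
contact_force: [0.2, 0.0, -1.5]
width: 0.0539
```

drive_tool(targets=[[0,0,-0.002,0],[0,0,-0.002,0],[0,0,-0.002,0],[0,0,0,0],[0,0,0,0]])

```text
clock: 10.1
position: [0.6467, 0.2565, 0.1369]
ee_rot: [0.0, 0.799, 0.602, -0.0]
contact_force: [0.3, -0.2, -1.6]
width: 0.0536
```

drive_tool(targets=[[0,0,-0.002,0],[0,0,0,0],[0,0,-0.002,0],[0,0,0,0],[0,0,0,0]])

```text
clock: 10.72
position: [0.647, 0.2569, 0.136]
ee_rot: [0.0, 0.799, 0.602, 0.001]
contact_force: [-3.3, 0.7, 11.0]
width: 0.054
```

drive_tool(targets=[[0,0,0.002,0],[0,0,0,0],[0,0,0,0],[0,0,0,0],[0,0,0,0]])

```text
clock: 11.35
position: [0.6471, 0.2568, 0.1361]
ee_rot: [0.0, 0.799, 0.602, 0.001]
contact_force: [-2.1, 0.4, 6.5]
width: 0.0533
```

drive_tool(targets=[[0,0,0,0],[0,0,0,0],[0,0,0,0],[0,0,0,0],[0,0,0,0]], jaw=0.085)

```text
clock: 11.98
position: [0.6467, 0.2564, 0.1348]
ee_rot: [0.0, 0.799, 0.602, -0.0]
contact_force: [-0.8, 0.2, 0.2]
width: 0.0848
```

drive_tool(targets=[[0,0,0,0],[0,0,0.02,0],[0,0,0.04,0],[0,0,0.05,0],[0,0,0,0]])

```text
clock: 12.6
position: [0.6489, 0.2571, 0.2505]
ee_rot: [0.002, 0.799, 0.602, 0.005]
contact_force: [0.1, 0.6, 0.1]
width: 0.0849
```

```bash
python3 - <<'E'
from h import *
st=sensors.get_state(); print(st['clock'],st['position'],st['contact_force'],st['width'])
x,y,yaw=.646,.253,np.radians(74)
c,s=np.cos(np.radians(15)),np.sin(np.radians(15))
Rz=cv2.Rodrigues(np.array([0,0,yaw]))[0];B=Rz@np.array([[c,0,s],[0,1,0],[-s,0,c]]);seat=np.array([x,y,.036])
outs=[]
for cam in ['wrist','side','scene']:
    im=cams.get_image(cam)
    for q in ['lamp_flat','lamp_flat_lens','dock_empty_seat','lamp_charged','lamp_charged_lens','meter','meter_dome']:
        print(cam,q,[(np.round(r['point'],3).tolist(),round(r['score'],2)) for r in spotter.landmark_of(q,cam)][:3])
    if cam=='scene': continue
    o=cv2.convertScaleAbs(im['color'][:,:,::-1].copy(),alpha=1.8,beta=20)
    o=cv2.resize(o,None,fx=2,fy=2)
    def poly(pts,col): cv2.polylines(o,[np.array([2*proj(im,p) for p in pts]).round().astype(int)],True,col,1)
    for z in (.062,): poly([seat+B@[a,b,z] for a,b in [(-.023,-.027),(.023,-.027),(.023,.027),(-.023,.027)]],(0,0,255))
    poly([seat+B@[-.033,.027*np.cos(t),.032+.027*np.sin(t)] for t in np.arange(0,6.28,.3)],(0,200,0))
    u,v=(2*proj(im,seat+[0,0,.03])).astype(int); u=max(u,200);v=max(v,200)
    outs.append(cv2.resize(o[v-200:v+200,u-200:u+200] if cam=='wrist' else o[v-100:v+100,u-100:u+100],(400,400)))
cv2.imwrite('pics/c6.png',np.hstack(outs))
E
```

```text
12.6 [0.64888873 0.25713194 0.25049165] [0.11455071 0.5845095  0.0990497 ] 0.08485887268758939
wrist lamp_flat []
wrist lamp_flat_lens [([0.64, 0.229, 0.071], 0.64)]
wrist dock_empty_seat []
wrist lamp_charged [([0.471, 0.286, 0.035], 0.84), ([0.481, 0.431, 0.026], 0.56), ([0.757, -0.088, 0.002], 0.5)]
wrist lamp_charged_lens [([0.47, 0.264, 0.075], 0.9), ([0.385, 0.267, 0.029], 0.85)]
wrist meter []
wrist meter_dome []
side lamp_flat [([0.648, 0.255, 0.032], 0.81)]
side lamp_flat_lens [([0.64, 0.232, 0.079], 0.79)]
side dock_empty_seat [([0.642, 0.249, 0.033], 0.81)]
side lamp_charged [([0.474, 0.287, 0.034], 0.9), ([0.34, 0.239, 0.028], 0.83), ([0.475, 0.423, 0.031], 0.67)]
side lamp_charged_lens [([0.475, 0.259, 0.076], 0.96), ([0.373, 0.268, 0.031], 0.71)]
side meter [([0.575, -0.321, 0.0], 0.64), ([0.463, 0.284, 0.034], 0.31)]
side meter_dome []
scene lamp_flat [([0.644, 0.259, 0.031], 0.77)]
scene lamp_flat_lens [([0.638, 0.233, 0.076], 0.81), ([0.642, 0.251, -0.002], 0.5)]
scene dock_empty_seat [([0.646, 0.251, 0.041], 0.88), ([0.574, -0.324, -0.003], 0.42)]
scene lamp_charged [([0.478, 0.432, 0.028], 0.76), ([0.334, 0.245, 0.024], 0.65), ([0.469, 0.291, 0.034], 0.61)]
scene lamp_charged_lens [([0.47, 0.264, 0.071], 0.88), ([0.436, 0.44, 0.029], 0.82), ([0.374, 0.265, 0.033], 0.7)]
scene meter [([0.575, -0.322, -0.002], 0.93)]
scene meter_dome [([0.568, -0.308, 0.201], 0.92)]
```

View pics/c6.png

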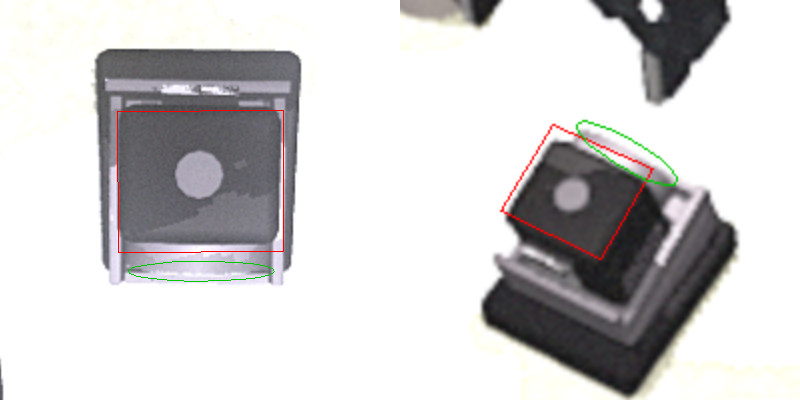

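The flat lamp is seated: the red and green seat model overlays it, the clip lies at the back rest, and the lens reading matches the prediction within 2 mm. Next is the charged lamp.

drive_tool(targets=[[-0.045,-0.0105,0,3.5],[-0.045,-0.0105,0,3.5],[-0.045,-0.0105,-0.01,3.5],[-0.045,-0.0105,-0.01,3.5],[0,0,0,0]])

```text
clock: 14.42
position: [0.462, 0.2134, 0.224]
ee_rot: [-0.001, 0.719, 0.695, -0.002]
contact_force: [1.3, 0.1, -0.2]
width: 0.0854
```

```bash
python3 - <<'E'
from h import *
st=sensors.get_state(); print(st['clock'],st['position'],st['ee_rot'])
cams.get_image('wrist');im=cams.get_image('wrist')
for q in ['lamp_charged','lamp_charged_lens','dock_charged','dock_charged_seat']:
    print(q,[(np.round(r['point'],3).tolist(),round(r['score'],2)) for r in spotter.landmark_of(q,'wrist')][:3])
x,y,yaw=.470,.287,np.radians(94)
c,s=np.cos(np.radians(15)),np.sin(np.radians(15))
Rz=cv2.Rodrigues(np.array([0,0,yaw]))[0];B=Rz@np.array([[c,0,s],[0,1,0],[-s,0,c]]);seat=np.array([x,y,.036])
o=cv2.resize(cv2.convertScaleAbs(im['color'][:,:,::-1].copy(),alpha=2,beta=20),None,fx=2,fy=2)
def poly(pts,col): cv2.polylines(o,[np.array([2*proj(im,p) for p in pts]).round().astype(int)],True,col,1)
poly([seat+B@[a,b,.062] for a,b in [(-.023,-.027),(.023,-.027),(.023,.027),(-.023,.027)]],(0,0,255))
poly([np.array([x,y,.022])+Rz@[a,b,0] for a,b in [(-.049,-.043),(.049,-.043),(.049,.043),(-.049,.043)]],(255,0,255))
u,v=(2*proj(im,seat+[0,0,.03])).astype(int); u=max(u,300);v=max(v,300)
cv2.imwrite('pics/c7.png',o[v-300:v+300,u-300:u+300])
E
```

```text
14.425 [0.46200471 0.21335432 0.22403254] [-0.00129679  0.71914545  0.69485394 -0.00247733]
lamp_charged [([0.341, 0.238, 0.028], 0.87), ([0.468, 0.288, 0.035], 0.71)]
lamp_charged_lens [([0.378, 0.268, 0.029], 0.9), ([0.472, 0.263, 0.074], 0.58)]
dock_charged []
dock_charged_seat []
```

View pics/c7.png

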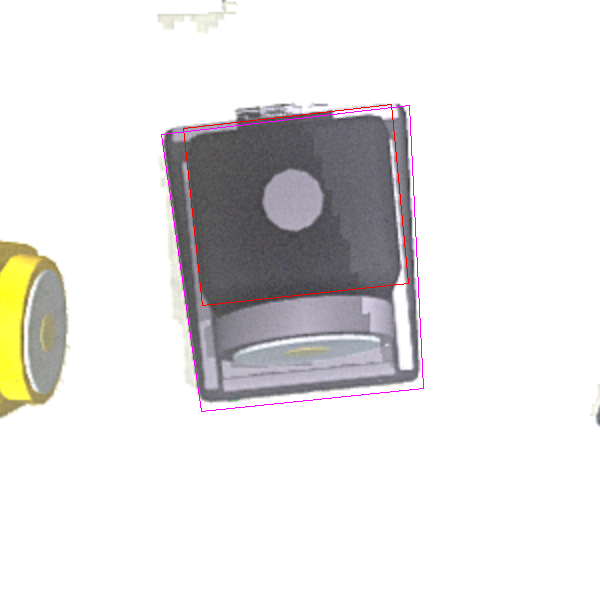

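The overlay agrees with the charged lamp and its dock: yaw 94°, centre within 2 mm. Moving above it.

drive_tool(targets=[[0.003,0.043,0,3],[0.003,0.042,0,3],[0,0,0,0],[0,0,-0.03,0],[0,0,0,0]])

```text
clock: 15.35
position: [0.4717, 0.2983, 0.1929]
ee_rot: [-0.001, 0.682, 0.731, -0.003]
contact_force: [0.4, -1.5, 0.3]
width: 0.0852
```

```bash
python3 - <<'E'
from h import *
P=[]
for _ in range(4): cams.get_image('wrist'); P.append(sensors.get_state()['position'])
print(np.mean(P,0),np.std(P,0))
E
```

```text
[0.47316975 0.2990269  0.19523807] [0.0003791  0.00022959 0.00065193]
```

drive_tool(targets=[[-0.003,0,0,0],[0,0,-0.03,0],[0,0,-0.024,0],[0,0,-0.01,0],[0,0,0,0]])

```text
clock: 16.18
position: [0.4696, 0.2994, 0.1309]
ee_rot: [-0.0, 0.682, 0.731, -0.0]
contact_force: [0.4, -0.8, -0.7]
width: 0.085
```

drive_tool(targets=[[0,0,0,0],[0,0,0,0],[0,0,0,0],[0,0,0,0],[0,0,0,0]], jaw=0.03, force=40)

```text
clock: 16.8
position: [0.4703, 0.2998, 0.1321]
ee_rot: [0.0, 0.682, 0.731, 0.001]
contact_force: [-0.9, 0.5, 5.9]
width: 0.0536
```

drive_tool(targets=[[0,0.0027,0.01,0],[0,0.0054,0.02,0],[0,0.0054,0.02,0],[0,0.01,0.03,0],[0,0,0,0]])

```text
clock: 17.42
position: [0.4709, 0.3241, 0.2131]
ee_rot: [0.001, 0.682, 0.732, 0.003]
contact_force: [-0.5, -0.1, -2.5]
width: 0.0537
```

drive_tool(targets=[[0.011,-0.045,0,0],[0.011,-0.045,0,0],[0.011,-0.045,0,0],[0.011,-0.045,0,0],[0.011,-0.045,0,0]])

```text
clock: 18.05
position: [0.5239, 0.0961, 0.2094]
ee_rot: [-0.001, 0.682, 0.731, -0.001]
contact_force: [0.7, -0.6, -1.5]
width: 0.0535
```

drive_tool(targets=[[0,0,-0.04,0],[0,0,-0.04,0],[0,0,-0.022,0],[0,0,-0.005,0],[0,0,0,0]])

```text
clock: 18.68
position: [0.5241, 0.0977, 0.1034]
ee_rot: [-0.0, 0.682, 0.731, -0.001]
contact_force: [0.3, 0.4, -2.5]
width: 0.0534
```

drive_tool(targets=[[0,0,-0.002,0],[0,0,-0.002,0],[0,0,-0.002,0],[0,0,0,0],[0,0,0,0]])

```text
clock: 19.3
position: [0.5252, 0.0979, 0.1017]
ee_rot: [0.001, 0.682, 0.732, 0.001]
contact_force: [-6.2, -0.8, 22.8]
width: 0.0535
```

drive_tool(targets=[[0,0,0.004,0],[0,0,0,0],[0,0,0,0],[0,0,0,0],[0,0,0,0]])

```text
clock: 19.92
position: [0.525, 0.098, 0.102]
ee_rot: [0.0, 0.682, 0.731, 0.0]
contact_force: [0.1, -0.6, 1.5]
width: 0.0536
```

drive_tool(targets=[[0,0,0,0],[0,0,0,0],[0,0,0,0],[0,0,0,0],[0,0,0,0]], jaw=0.085)

```text
clock: 20.55
position: [0.5247, 0.0979, 0.1019]
ee_rot: [0.0, 0.682, 0.731, 0.0]
contact_force: [-0.7, 0.1, 0.1]
width: 0.0849
```

drive_tool(targets=[[0,0,0.04,0],[0,0,0.05,0],[0,-0.01,0.06,0],[0.01,-0.04,0.04,0],[0.01,-0.05,0.03,0]])

```text
clock: 21.18
position: [0.5451, -0.0024, 0.3245]
ee_rot: [0.001, 0.681, 0.732, 0.001]
contact_force: [0.0, -0.0, -0.6]
width: 0.085
```

drive_tool(targets=[[0.008,-0.05,0.03,0],[0.008,-0.05,0.03,0],[0.006,-0.055,0.015,0],[0.006,-0.06,0,0],[0,-0.055,0,0]])

```text
clock: 21.8
position: [0.5728, -0.2741, 0.397]
ee_rot: [0.0, 0.682, 0.731, 0.0]
contact_force: [0.9, 1.1, -0.3]
width: 0.0849
```

drive_tool(targets=[[0,-0.05,0,0],[0,-0.04,0,0],[0,0,0,0],[0,0,0,0],[0,0,0,0]])

```text
clock: 22.42
position: [0.5728, -0.3607, 0.3973]
ee_rot: [-0.0, 0.682, 0.732, 0.0]
contact_force: [-0.4, 0.1, -0.5]
width: 0.085
```

```bash
python3 - <<'E'
from h import *
import pickle
st=sensors.get_state(); print(st['clock'],st['position'])
for c in ['wrist','scene','side']:
    im=cams.get_image(c); pickle.dump(im,open('m_%s.pkl'%c,'wb'))
    for q in ['lamp_charged','lamp_charged_lens','meter','meter_dome']:
        print(c,q,[(np.round(r['point'],3).tolist(),round(r['score'],2)) for r in spotter.landmark_of(q,c)][:4])
im=pickle.load(open('m_wrist.pkl','rb'))
o=cv2.resize(cv2.convertScaleAbs(im['color'][:,:,::-1].copy(),alpha=1.8,beta=20),(800,600))
o2=o
for yaw,col in [(-75,(0,0,255)),(-90,(0,200,0))]:
    Rz=cv2.Rodrigues(np.array([0,0,np.radians(yaw)]))[0]
    cv2.polylines(o,[np.array([1.25*proj(im,np.array([.574,-.324,0])+Rz@[a,b,.235]) for a,b in [(0,-.032),(.026,-.032),(.026,.032),(0,.032)]]).round().astype(int)],True,col,1)
cv2.imwrite('pics/c8.png',o)
E
```

```text
22.425 [ 0.57283887 -0.36071933  0.39728243]
wrist lamp_charged [([0.574, -0.321, 0.0], 0.25)]
wrist lamp_charged_lens [([0.573, -0.324, 0.002], 0.19)]
wrist meter [([0.575, -0.324, 0.002], 0.57)]
wrist meter_dome [([0.567, -0.306, 0.2], 0.98)]
scene lamp_charged [([0.528, 0.088, -0.002], 0.84), ([0.479, 0.428, 0.027], 0.8), ([0.335, 0.24, 0.023], 0.71), ([0.567, -0.306, 0.201], 0.17)]
scene lamp_charged_lens [([0.44, 0.44, 0.032], 0.87), ([0.372, 0.264, 0.032], 0.72), ([0.526, 0.053, 0.031], 0.69)]
scene meter [([0.572, -0.325, -0.001], 0.6)]
scene meter_dome [([0.567, -0.306, 0.2], 0.75), ([0.573, -0.322, 0.0], 0.68)]
side lamp_charged [([0.528, 0.083, -0.002], 0.86), ([0.476, 0.427, 0.03], 0.66), ([0.339, 0.24, 0.029], 0.62)]
side lamp_charged_lens [([0.53, 0.048, 0.031], 0.84)]
side meter [([0.576, -0.32, 0.002], 0.96)]
side meter_dome [([0.648, 0.256, 0.034], 0.54)]
```

View pics/c8.png

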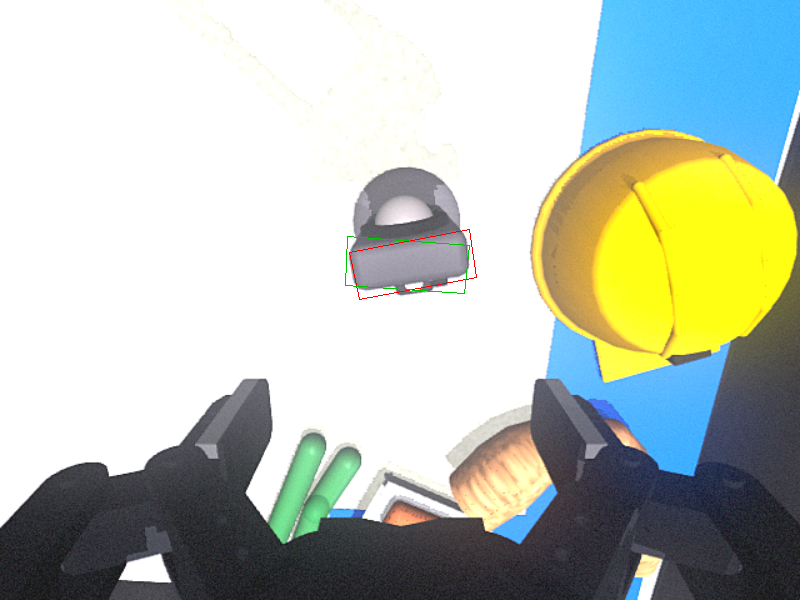

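```bash
python3 - <<'E'
from h import *
import pickle
im=pickle.load(open('m_wrist.pkl','rb'))
g=cv2.cvtColor(im['color'],cv2.COLOR_RGB2GRAY); c=g[175:245,270:385]
lsd=cv2.createLineSegmentDetector(0)
L=lsd.detect(cv2.resize(c,None,fx=3,fy=3,interpolation=2))[0][:,0]/3+[270,175,270,175]
def unp(p,z):
    d=im['R'].T@np.linalg.inv(im['intrinsics'])@np.array([*p,1.]); k=-im['R'].T@im['t']; return k+d*(z-k[2])/d[2]
for l in L:
    n=np.hypot(l[2]-l[0],l[3]-l[1])
    if n>15:
        a,b=unp(l[:2],.235),unp(l[2:],.235); d=b-a
        print(l.round(),round(n),'ang',round(np.degrees(np.arctan2(d[1],d[0]))%180,1),a[:2].round(3),b[:2].round(3))
E
```

```text
[373. 191. 376. 215.] 24 ang 101.9 [ 0.604 -0.321] [ 0.607 -0.336]
[343. 233. 320. 236.] 24 ang 12.6 [ 0.587 -0.351] [ 0.571 -0.354]
[300. 181. 339. 176.] 39 ang 11.6 [ 0.556 -0.318] [ 0.581 -0.313]
[315. 229. 291. 233.] 24 ang 13.1 [ 0.568 -0.349] [ 0.552 -0.353]
[283. 227. 278. 202.] 26 ang 102.2 [ 0.546 -0.349] [ 0.543 -0.332]
[284. 191. 282. 175.] 16 ang 101.4 [ 0.546 -0.325] [ 0.544 -0.315]
[374. 214. 372. 191.] 23 ang 102.2 [ 0.606 -0.336] [ 0.603 -0.321]
```

drive_tool(targets=[[0,0.05,0,0],[0,0.06,0,0],[0,0.06,0,0],[-0.01,0.06,-0.01,0],[-0.01,0.06,-0.01,0]])

```text
clock: 23.8
position: [0.5524, -0.0702, 0.3769]
ee_rot: [0.0, 0.682, 0.731, 0.0]
contact_force: [1.0, -0.2, -0.1]
width: 0.0848
```

drive_tool(targets=[[-0.01,0.05,-0.03,0],[-0.01,0.03,-0.05,0],[0,0,-0.05,0],[0,0,0,0],[0,0,0,0]])

```text
clock: 24.42
position: [0.5341, 0.0075, 0.2487]
ee_rot: [0.001, 0.682, 0.731, 0.001]
contact_force: [0.2, -0.6, -0.8]
width: 0.0854
```

```bash
python3 - <<'E'
from h import *
st=sensors.get_state(); print(st['clock'],st['position'],st['ee_rot'])
im=cams.get_image('wrist')
for q in ['lamp_charged','lamp_charged_lens']:
    print(q,[(np.round(r['point'],3).tolist(),round(r['score'],2)) for r in spotter.landmark_of(q,'wrist')][:3])
x,y,yaw=.528,.086,np.radians(94)
Rz=cv2.Rodrigues(np.array([0,0,yaw]))[0]
o=cv2.resize(cv2.convertScaleAbs(im['color'][:,:,::-1].copy(),alpha=2,beta=20),None,fx=2,fy=2)
def poly(pts,col): cv2.polylines(o,[np.array([2*proj(im,p) for p in pts]).round().astype(int)],True,col,1)
poly([np.array([x,y,.062])+Rz@[a,b,0] for a,b in [(-.023,-.027),(.023,-.027),(.023,.027),(-.023,.027)]],(0,0,255))
u,v=(2*proj(im,[x,y,.03])).astype(int); u=max(u,200);v=max(v,200)
cv2.imwrite('pics/c9.png',o[v-200:v+200,u-200:u+200])
E
```

```text
24.425 [0.53410512 0.00747473 0.24868968] [0.00129877 0.68220147 0.73116253 0.00090836]
lamp_charged [([0.523, 0.085, -0.002], 0.86)]
lamp_charged_lens [([0.522, 0.054, 0.032], 0.61)]
```

View pics/c9.png

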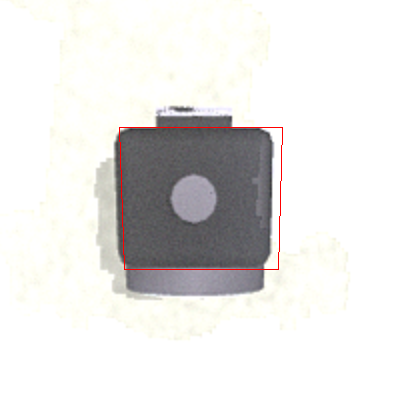

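The lamp stands upright at about (0.526, 0.086), yaw 94° (red model 2 mm too far right). The meter faces 102°, so the goal is lamp origin (0.530, -0.124, 0.168) with a +8° turn. Regrasping.

drive_tool(targets=[[-0.004,0.04,0,0],[-0.004,0.0385,-0.02,0],[0,0,-0.04,0],[0,0,-0.04,0],[0,0,-0.03,0]])

```text
clock: 25.2
position: [0.5256, 0.0863, 0.117]
ee_rot: [0.001, 0.682, 0.731, 0.001]
contact_force: [-0.1, -0.5, -0.6]
width: 0.0853
```

drive_tool(targets=[[0,0,-0.015,0],[0,0,-0.008,0],[0,0,0,0],[0,0,0,0],[0,0,0,0]])

```text
clock: 25.82
position: [0.5253, 0.0865, 0.0948]
ee_rot: [0.001, 0.682, 0.731, 0.001]
contact_force: [-0.4, -0.4, -0.4]
width: 0.0849
```

drive_tool(targets=[[0,0,0,0],[0,0,0,0],[0,0,0,0],[0,0,0,0],[0,0,0,0]], jaw=0.03, force=40)

```text
clock: 26.45
position: [0.525, 0.0865, 0.0943]
ee_rot: [0.0, 0.682, 0.731, 0.0]
contact_force: [-0.3, -0.1, 5.5]
width: 0.0535
```

drive_tool(targets=[[0,0,0.02,0],[0,0,0.05,0],[0,0,0.05,0],[0,0,0.048,0],[0,0,0,0]])

```text
clock: 27.08
position: [0.5265, 0.0865, 0.2653]
ee_rot: [0.003, 0.682, 0.731, 0.003]
contact_force: [-0.0, 0.4, -1.3]
width: 0.0534
```

drive_tool(targets=[[0.001,-0.04,0,1.6],[0.001,-0.045,0,1.6],[0.001,-0.045,0,1.6],[0.001,-0.045,0,1.6],[0,-0.035,0,1.6]])

```text
clock: 27.7
position: [0.5276, -0.125, 0.2594]
ee_rot: [-0.002, 0.629, 0.777, -0.001]
contact_force: [-0.2, 0.5, -1.7]
width: 0.0539
```

drive_tool(targets=[[0,0,0,0],[0,0,0,0],[0,0,0,0],[0,0,0,0],[0,0,0,0]])

```text
clock: 28.32
position: [0.5287, -0.123, 0.262]
ee_rot: [0.0, 0.629, 0.777, 0.0]
contact_force: [-0.5, 0.2, -2.6]
width: 0.0535
```

```bash
python3 - <<'E'
from h import *
st=sensors.get_state(); print(st['clock'],st['position'],st['ee_rot'],st['width'])
outs=[]
for c in ['scene','side']:
    im=cams.get_image(c)
    for q in ['lamp_charged','lamp_charged_lens','meter_dome','lamp_flat','lamp_flat_lens']:
        print(c,q,[(np.round(r['point'],3).tolist(),round(r['score'],2)) for r in spotter.landmark_of(q,c)][:5])
    o=cv2.resize(cv2.convertScaleAbs(im['color'][:,:,::-1].copy(),alpha=1.5,beta=10),None,fx=2,fy=2)
    u,v=(2*proj(im,[.55,-.21,.2])).astype(int); u=max(u,200);v=max(v,220)
    outs.append(cv2.resize(o[v-220:v+220,u-200:u+200],(400,440)))
cv2.imwrite('pics/c10.png',np.hstack(outs))
E
```

```text
28.325 [ 0.52874038 -0.1229555   0.26199583] [7.96490899e-05 6.28993234e-01 7.77410768e-01 5.12858337e-05] 0.053498584185757335
scene lamp_charged [([0.48, 0.432, 0.03], 0.97), ([0.333, 0.243, 0.026], 0.85), ([0.527, -0.119, 0.166], 0.61)]
scene lamp_charged_lens [([0.374, 0.264, 0.029], 0.97), ([0.534, -0.156, 0.198], 0.96), ([0.438, 0.442, 0.028], 0.72), ([0.64, 0.259, 0.032], 0.57)]
scene meter_dome [([0.569, -0.309, 0.2], 0.8)]
scene lamp_flat [([0.646, 0.256, 0.033], 0.9)]
scene lamp_flat_lens [([0.634, 0.232, 0.077], 0.88)]
side lamp_charged [([0.479, 0.424, 0.028], 0.82), ([0.53, -0.124, 0.165], 0.79), ([0.339, 0.241, 0.029], 0.68)]
side lamp_charged_lens [([0.37, 0.269, 0.028], 0.9), ([0.538, -0.158, 0.199], 0.87), ([0.649, 0.255, 0.035], 0.71), ([0.58, -0.325, 0.002], 0.41), ([0.638, 0.228, 0.079], 0.39)]
side meter_dome [([0.644, 0.25, 0.0], 0.62)]
side lamp_flat [([0.651, 0.256, 0.036], 0.89)]
side lamp_flat_lens []
```

View pics/c10.png

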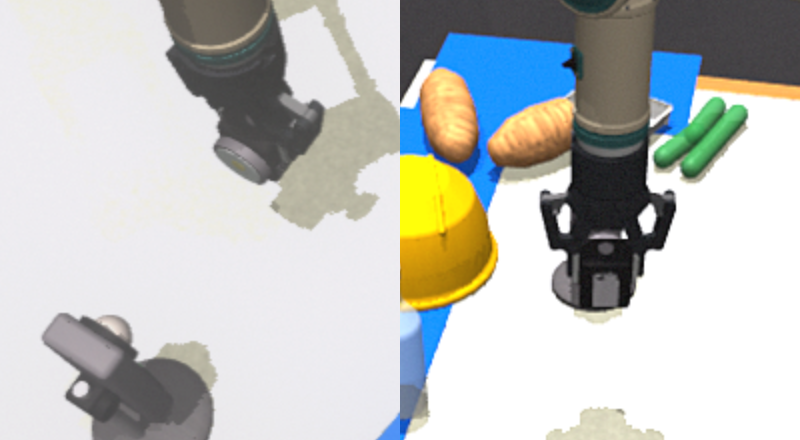

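The scene and side views show the lamp upright with its lens facing the dome. Lens and dome readings give about 152 mm along a 102° bearing, which matches the meter's axis. Handing in.

```bash
python3 -c "
from rig import manip
print(manip.sign_off())"
```

```text
the job is handed in; nothing more can be done
None
```

I seated the flat lamp in the empty dock with its lens out and let go. I then lifted the charged lamp out of its dock and stood it on the table to take out its 15° lean. I gripped it again upright, and it is now held still in front of the light meter. The job was handed in at about 28.4 s; the hand-in gives no verdict.

| Last check | Reading |
|---|---|
| Flat lamp origin, spotter | within about 6 mm of my fitted seat, limit 7 mm; each reading is good to about 4 mm |
| Flat lamp lens, spotter | within about 6 mm of where a seated lamp's lens should be |
| Flat lamp lean | close-up right after release matched the seated model, clip at the back rest |
| Charged lamp lens | (0.536, -0.157, 0.199) m |
| Dome tip | about (0.568, -0.306, 0.200) m |
| Lens to dome | about 152 mm, on a 102° bearing that matches the meter's axis |
| Height difference | under 2 mm |
| Lamp facing | about 102°, from the grasp angle plus the turn I commanded |

**Disagreements:**
- **Dock direction:** my first reading of which way the empty dock faced was wrong, and a closer picture corrected it before I placed anything.
- **Meter facing:** the spotter's dome and foot points suggested about 108°, while the handset's edges gave 102°. I used the edges because they are more accurate.
- **Bottle and cup:** I did not check them again at the end, but the arm stayed well clear of both.

I viewed 12 pictures, two over the budget of 10.

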